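Pack steel rollers down a storage tube

TASK

Put both of the small steel rollers end-on into the clear tube, then take the packing rod out of its block and push them down the tube with it until they have bottomed out firmly: keep leaning on them with about 15 N for a moment, and never with more than 20 N. Then stand the rod back in its block and let go, leaving everything else on the table where it is.

Things in the scene. Friction and masses are not known exactly. Their poses are not given: they have to be found in the camera images.
- tube: Upright clear plastic tube fixed to the table by a 90 x 90 x 6 mm dark steel flange; outer diameter 36 mm, bore 28 mm, mouth 130 mm above the table. Origin: centre of the flange's underside, z up. Inside, a white disc (the carrier) starts 50 to 90 mm below the mouth, is held by a friction brake, slides down under about 6 N and stays where it is left.
- tube_mouth (a point): Centre of the open mouth, 130 mm above the tube's origin. The carrier's lower stop is 80 to 110 mm below it (differs each time, not measured: find it by feel). The stop is on a sprung pad, 4 N per mm, 8 mm of travel: once bottomed out, the push rises by 4 N per mm. On release the stack springs back those few mm and stays down.
- roller_a: Small solid steel roller, 24 mm diameter, 25 mm high, about 90 g, standing on end on the table. Origin: centre of its underside, z along its axis. Identical to roller_b; either may go first.
- roller_b: Second small steel roller, the same as roller_a.
- rod: Packing rod, 145 mm long, about 120 g, standing upright in its block: an aluminium shaft of 14 mm diameter and 98 mm length with a flat foot, and above it a black cylindrical handle of 26 mm diameter and 47 mm height. Origin: centre of the foot's face, z along the rod towards the handle.
- rod_handle (a point): Middle of the rod's handle, on its axis, 122 mm above the foot.
- block: Grey plastic rod block, 70 x 70 x 50 mm, fixed to the table, with one round hole in the middle of its top: 19 mm diameter, 40 mm deep (hole floor 10 mm above the table). Origin: centre of its underside. The block and the tube may have swapped places.
- big_roller: Bystander: larger steel roller, 40 mm diameter, 30 mm high, standing; too big for the tube. Origin: centre of its underside.
- collar: Bystander: steel ring, 32 mm outer diameter, 14 mm bore, 10 mm high. Origin: centre of its underside.
- end_cap: Bystander: low black plastic cap, 50 mm diameter, 18 mm high. Origin: centre of its underside.
- carton: Bystander: small cardboard box, 80 x 100 x 60 mm. Origin: centre of its underside.
- screwdriver: Bystander: screwdriver lying on the table.
- oil_bottle: Bystander: amber bottle, 56 mm diameter, 140 mm high. Origin: centre of its underside.
There are look-alikes about, which are no part of the job. What is shaped like the roller_b but red is not meant.

How it is judged:
By the outcome, as a careful person would: the job done as asked, in the order asked, and still so for the second after the job is handed in, with the robot touching nothing.
It also fails if it takes over 72 s, if anything falls off the work surface, if the arm or the gripper's body presses on something with over 40 N, if the wrist force passes 120 N, or if a joint passes its speed limit or range.

ROBOT

A 6-joint arm with a two-finger parallel gripper is mounted at the origin on the work surface. World frame = base frame: x ahead of the robot, y to its left, z up, the work surface at z = 0. Lengths are in m, angles in rad, forces in N, time in s.
With the tool pointing down it reaches from about 0.375 to 0.975 m from the base axis. Payload 3.8 kg.
Tool frame: the origin (TCP) lies midway between the tips of the shut fingers; the grasp point (between the pads) lies 19 mm behind it; x points along the fingers, z is the direction in which the jaws open and shut, and the axes are right-handed (so a half turn about x gives the same grasp; the last joint's range is limited). The gripper opens to 85 mm and grips with 20 to 120 N. Pads are 22 mm wide; open, the fingers measure 114 mm over their backs; the gripper's body (76 mm by 85 mm) begins 54 mm behind the grasp point. The pads swing forward as they close: fully open they stand 13 mm farther back than shut.
Start: joints at [-0.037, 0.264, 1.604, -0, 1.274, -0.037], TCP at [0.675, -0, 0.231] pointing down, gripper open.
Joint ranges: [-2.63, 2.63], [-0.94, 2.18], [0.31, 2.57], [-1.31, 4.45], [0, 2.66], [-2.55, 2.55]. Speed limits (rad/s): [2.57, 2.57, 3.14, 3.14, 3.14, 3.14].

INTERFACE

Orientations are given as a rotation vector (axis times angle).
In Python, from workcell import * gives the robot as it stands. The module is installed in compiled form; this text tells all that it offers.
- The arm moves only by the tool carry_out, never from a script. Its arguments are lists of equal length, an entry for each row: "offset": the shift along the tool's x, y, z in cm, a list of three; "delta_rot": the turn, a rotation vector about the tool's x, y, z in degrees, a list of three. A call has exactly 5 rows; each row shifts and turns the commanded pose from where the row before left it, along the tool's axes as they then stand; what a row does not reach is not made up. A row lasts 1/12 s, in which the tool goes at most 41.7 mm and 7.16 degrees, less where a joint would pass 70% of its speed; a pose out of reach is approached as far as the arm can. A call is refused whole if a number of a shift passes 4.17 or a number of a turn 7.16, either way. A call with a gripper value outside its range is refused whole. "fingers" is the opening, from -1 (shut) to 1 (fully open), set as the call begins (left out, the last holds). The fingers move at their own pace and stop on an object; "newtons" is the grip in N (left out, the last holds). Time passes only in rows, so rows that do not move let the fingers close, or fill a call up. It gives the time, the measured TCP pose, the force and the opening at its end, in the units of the state.
- read_state(): the state, without advancing time (a new reading comes with each control period).
- read_camera(name): name is "scene" or "side" or "wrist"; returns (picture, depth): 384x512x3 uint8, red, green, blue; 384x512 float32, m along the optical axis (not along the pixel's ray), 0 where there is no reading.
- get_calibration(name): a dict with "fx", "fy", "cx", "cy" (pixels), "R" (3x3) and "t" (3): a world point X has camera coordinates R X + t; the wrist camera has in their place "mount" (4x4, takes a point from camera to tool coordinates, whose origin is the TCP and whose axes are the tool frame's). Camera axes: x right, y down, z forward; pixel columns grow to the right and rows downward; lengths in m; the calibration is good to about 2 mm. A picture is of the moment at which its call begins: read the wrist's pose just before it. get_calibration takes no time and is no camera call.
- finish_job(): hands the job in, once; it reports no verdict.
The state is a dict: "time": time; "q": joint angles; "joint_vel": joint speeds; "joint_torque": joint torques, N m; "tool_pos": TCP position; "tcp_rot": TCP orientation; "wrist_force": force on the tool from outside, world axes, zero at the start; "torque": the same for the moment, N m; "width": opening from 0.0 (shut) to 1.0 (fully open).
Only numpy, scipy, OpenCV 4.12 (cv2) and the standard library are available. Lean on these libraries where they do the work, as an engineer would, in place of code of your own. Each camera call takes 0.05 s, during which the arm holds its last target. There are 200 camera calls.

## Working session

There is one attempt and no reset: what is moved stays moved. The work goes in short steps, Python scripts to look and compute and a tool call to move; the robot and the scene stay as the last step left them, time stands still between calls to the robot, and variables do not carry over. Pictures are saved under pics/ and viewed, about 8 in all and at most 12, crops included, and the job is handed in when it is done.

Besides the shell and the picture viewer there is one more tool, called after "Request:" as a command line: name --argument value ..., lists and objects as JSON in quotes. carry_out: Moves the arm, as the interface text tells. Its arguments: {"type":"object","properties":{"offset":{"type":"array"},"delta_rot":{"type":"array"},"fingers":{"type":"number"},"newtons":{"type":"number"}},"required":["offset","delta_rot"]}

```bash
mkdir -p pics
cat > h.py <<'E'
import numpy as np, cv2
from workcell import *
from scipy.spatial.transform import Rotation as Ro
def ray(cam,uv,pose=None):
    """origin and direction (world) of pixel"""
    c=get_calibration(cam); d=np.array([(uv[0]-c['cx'])/c['fx'],(uv[1]-c['cy'])/c['fy'],1.])
    if cam=='wrist':
        M=np.array(c['mount']); R=Ro.from_rotvec(pose[1]).as_matrix()
        return R@M[:3,3]+pose[0], R@M[:3,:3]@d
    R=np.array(c['R']); return -R.T@np.array(c['t']), R.T@d
def onplane(cam,uv,z,pose=None):
    o,d=ray(cam,uv,pose); return o+d*(z-o[2])/d[2]
def atdepth(cam,uv,dep,pose=None):
    o,d=ray(cam,uv,pose); return o+d*dep
E
python3 - <<'E'
from h import *
s=read_state(); print({k:np.round(v,3) for k,v in s.items()})
ims={}
for n in ['scene','side','wrist']:
    p,d=read_camera(n); np.savez(n+'0.npz',p=p,d=d,pos=s['tool_pos'],rot=s['tcp_rot'])
    cv2.imwrite(f'pics/{n}0.png',cv2.resize(p[:,:,::-1],(800,600),interpolation=cv2.INTER_CUBIC))
    c=get_calibration(n); print(n,{k:np.round(v,3).tolist() for k,v in c.items()})
E
```

```text
{'time': np.float64(0.0), 'q': array([-0.037,  0.265,  1.605, -0.   ,  1.274, -0.037]), 'joint_vel': array([-0.001,  0.   , -0.001, -0.   , -0.001,  0.001]), 'joint_torque': array([ 1.0000e-03, -5.1512e+01, -3.6731e+01, -0.0000e+00,  1.3000e-02,
        0.0000e+00]), 'tool_pos': array([ 0.674, -0.   ,  0.23 ]), 'tcp_rot': array([0.   , 1.573, 0.   ]), 'wrist_force': array([-0.339, -0.708, -0.462]), 'torque': array([-0.021,  0.031,  0.038]), 'width': np.float64(1.002)}
scene {'fx': 382.918, 'fy': 382.918, 'cx': 259.327, 'cy': 187.779, 'R': [[-0.746, 0.665, -0.021], [0.467, 0.5, -0.729], [-0.474, -0.554, -0.684]], 't': [0.421, -0.175, 1.41]}
side {'fx': 432.334, 'fy': 432.334, 'cx': 256.884, 'cy': 190.484, 'R': [[-0.707, -0.707, -0.005], [-0.391, 0.396, -0.831], [0.59, -0.586, -0.556]], 't': [0.418, 0.334, 0.777]}
wrist {'fx': 292.423, 'fy': 292.423, 'cx': 256.499, 'cy': 189.738, 'mount': [[-0.001, -0.283, 0.959, -0.143], [0.0, -0.959, -0.283, 0.073], [1.0, 0.0, 0.001, -0.001], [0.0, 0.0, 0.0, 1.0]]}
```

View pics/scene0.png

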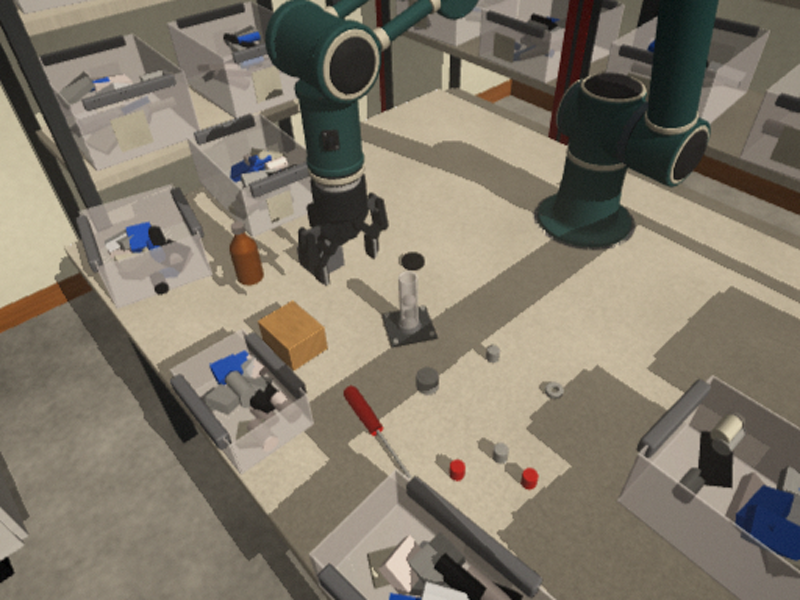

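View pics/side0.png

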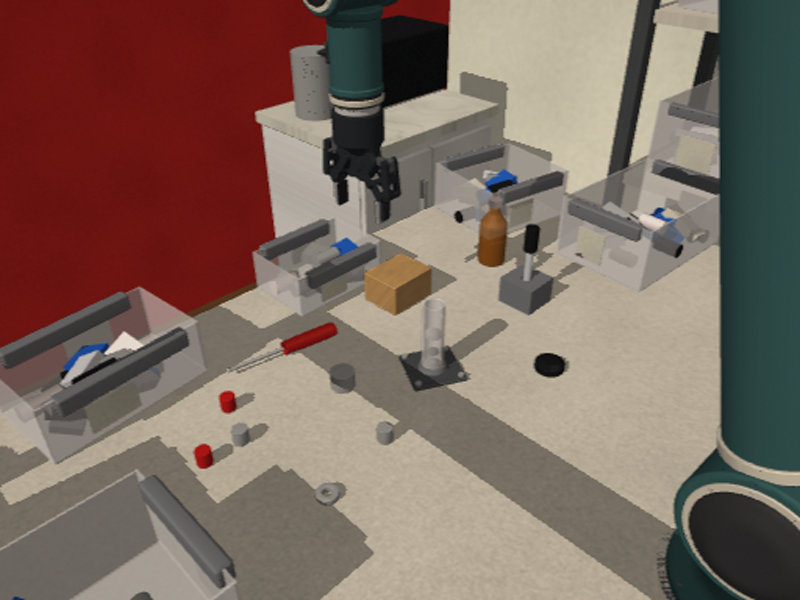

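The scene view shows the plain rollers at about (493,352) and (501,452), with the tube mouth at (408,276). The side view shows the rollers at (385,432) and (240,434), the mouth at (434,303) and the rod handle top at (532,227). The block and rod are hidden behind the gripper in the scene view.

```bash
cat >> h.py <<'E'
def tri(r1,r2):
    (o1,d1),(o2,d2)=r1,r2; A=np.c_[d1,-d2]; k=np.linalg.lstsq(A,o2-o1,rcond=None)[0]
    a,b=o1+k[0]*d1,o2+k[1]*d2; return (a+b)/2,np.linalg.norm(a-b)
E
python3 - <<'E'
from h import *
k=.64
S={n:np.load(n+'0.npz') for n in('scene','side')}
T={'r1top':((493,347),(385,425)),'r2top':((501,446),(240,427)),'mouth':((408,276),(434,303))}
for n,(a,b) in T.items():
    a=np.array(a)*k;b=np.array(b)*k
    p,e=tri(ray('scene',a),ray('side',b)); print(n,p.round(4),'gap',round(e,4))
    for c,u in(('scene',a),('side',b)):
        d=S[c]['d'][int(u[1])+2,int(u[0])]; print('   ',c,d.round(3),atdepth(c,u,d).round(4))
for n,u,z in (('rodtop',(532,227),.155),('blocktop',(526,280),.05),('flange',(434,368),.006),('big',(342,370),.03),('collar',(328,491),.01),('cap',(549,362),.018),('red1',(228,396),.025),('red2',(203,450),.025)):
    print(n,onplane('side',np.array(u)*k,z).round(4))
E
```

```text
r1top [0.478  0.1446 0.0298] gap 0.0032
    scene 1.088 [0.4754 0.1413 0.0273]
    side 0.96 [0.4793 0.1448 0.0274]
r2top [0.6214 0.2915 0.029 ] gap 0.003
    scene 0.936 [0.6205 0.2895 0.028 ]
    side 0.958 [0.6225 0.2924 0.0274]
mouth [ 0.5368 -0.0178  0.1322] gap 0.0028
    scene 1.099 [ 0.5247 -0.0327  0.1169]
    side 1.05 [ 0.5477 -0.0288  0.1203]
rodtop [ 0.5521 -0.2853  0.155 ]
blocktop [ 0.5477 -0.2789  0.05  ]
flange [ 0.5325 -0.016   0.006 ]
big [0.6123 0.1104 0.03  ]
collar [0.4579 0.2692 0.01  ]
cap [ 0.4012 -0.1467  0.018 ]
red1 [0.693 0.267 0.025]
red2 [0.6235 0.3519 0.025 ]
```

View pics/wrist0.png

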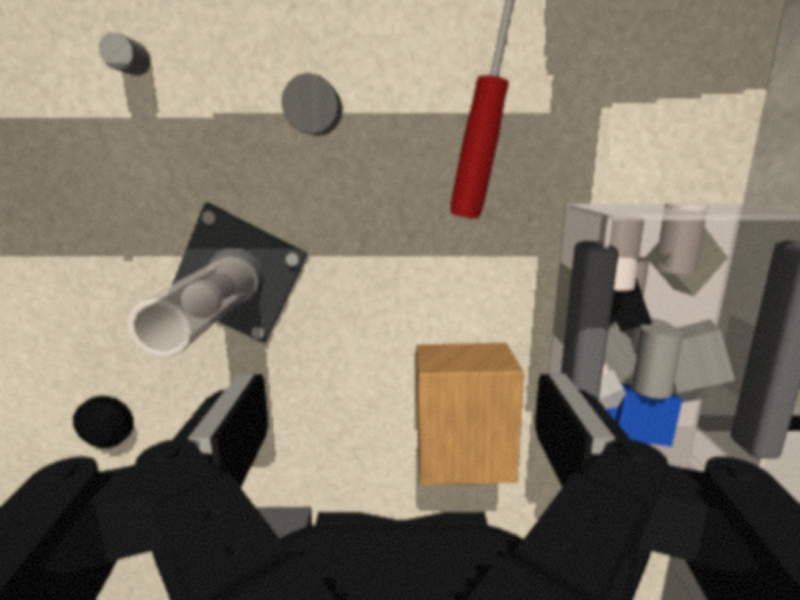

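The wrist view shows roller 1 top at (117,50), the tube mouth at (162,330) and the screwdriver and carton off to the right. Next I go above roller 1.

Request:
carry_out --offset '[[1.05,1.45,-1.96],[1.05,1.45,-1.96],[1.05,1.45,-1.96],[1.05,1.45,-1.96],[1.05,1.45,-1.96]]' --delta_rot '[[0,0,0],[0,0,0],[0,0,0],[0,0,0],[0,0,0]]' --fingers 0.2 --newtons 40

```text
time: 0.57
tool_pos: [0.5757, 0.073, 0.1779]
tcp_rot: [0.0, 1.571, -0.0]
wrist_force: [0.4, -0.1, 0.8]
width: 0.595
```

Request:
carry_out --offset '[[1.05,1.45,-1.96],[1.05,1.45,-1.96],[1.05,1.45,-1.96],[1.05,1.45,-1.96],[1.05,1.45,-1.96]]' --delta_rot '[[0,0,0],[0,0,0],[0,0,0],[0,0,0],[0,0,0]]'

```text
time: 0.98
tool_pos: [0.4777, 0.1455, 0.1255]
tcp_rot: [0.0, 1.571, -0.0]
wrist_force: [-0.5, 0.5, -0.2]
width: 0.598
```

Request:
carry_out --offset '[[0,0,0],[0,0,0],[0,0,0],[0,0,0],[0,0,0]]' --delta_rot '[[0,0,0],[0,0,0],[0,0,0],[0,0,0],[0,0,0]]'

```text
time: 1.4
tool_pos: [0.4805, 0.1447, 0.1271]
tcp_rot: [0.001, 1.569, -0.0]
wrist_force: [0.6, -0.1, 0.4]
width: 0.598
```

```bash
cat >> h.py <<'E'
def look(name,fn):
    s=read_state(); p,d=read_camera(name); np.savez(fn+'.npz',p=p,d=d,pos=s['tool_pos'],rot=s['tcp_rot'])
    cv2.imwrite(f'pics/{fn}.png',cv2.resize(p[:,:,::-1],(800,600),interpolation=cv2.INTER_CUBIC)); return s,p,d
def st():
    s=read_state(); print({k:np.round(s[k],4).tolist() for k in('time','tool_pos','tcp_rot','wrist_force','width')}); return s
E
python3 - <<'E'
from h import *
st(); s,p,d=look('wrist','w1'); pose=(s['tool_pos'],s['tcp_rot'])
c=get_calibration('wrist')
for z in (.025,):
    # project coarse guess
    M=np.array(c['mount']);R=Ro.from_rotvec(pose[1]).as_matrix()
    X=M[:3,:3].T@(R.T@(np.array([.478,.1446,z])-pose[0])-M[:3,3]); print(c['fx']*X[0]/X[2]+c['cx'],c['fy']*X[1]/X[2]+c['cy'])
# depth-based world heights
v,u=np.mgrid[0:384,0:512]; P=np.stack([(u-c['cx'])/c['fx']*d,(v-c['cy'])/c['fy']*d,d],-1)
W=(P@M[:3,:3].T+M[:3,3])@R.T+pose[0]
m=((W[...,2]>.018)&(W[...,2]<.04)&(d>0)).astype(np.uint8)
n,l,stt,cen=cv2.connectedComponentsWithStats(m)
for i in range(1,n):
    if stt[i,4]>150: print(stt[i],cen[i],np.median(W[l==i],0).round(4), onplane('wrist',cen[i],.025,pose).round(4))
E
```

```text
{'time': 1.4, 'tool_pos': [0.4805, 0.1447, 0.1271], 'tcp_rot': [0.0009, 1.569, -0.0005], 'wrist_force': [0.6201, -0.1144, 0.4126], 'width': 0.5984}
254.51371230908057 190.90207084867458
[430   0  35  16 400] [445.395   5.835] [0.6195 0.2872 0.0247] [0.6191 0.2868 0.025 ]
[240 174  27  27 579] [253.16753022 187.35233161] [0.4767 0.1478 0.0248] [0.4768 0.1478 0.025 ]
[ 374  202   50   45 1691] [398.89532821 223.9686576 ] [0.6063 0.115  0.0298] [0.6086 0.1132 0.025 ]
[488 237  24  62 761] [503.07490145 276.39947438] [0.7187 0.0546 0.0224] [0.716  0.0587 0.025 ]
```

View pics/w1.png

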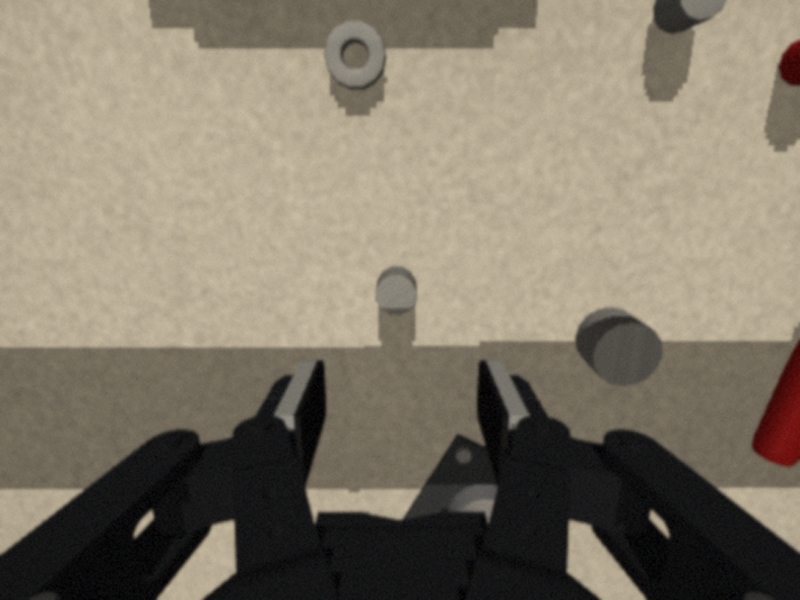

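Roller 1's top is at (396,293) in the picture, which puts it about −3.7 mm in x and +3 mm in y from the TCP, at height 24.8 mm. I descend and grip its upper half.

Request:
carry_out --offset '[[2,0.3,-0.35],[3,0,0],[3,0,0],[2.5,0,0],[1.2,0,0]]' --delta_rot '[[0,0,0],[0,0,0],[0,0,0],[0,0,0],[0,0,0]]'

```text
time: 1.87
tool_pos: [0.4738, 0.147, 0.0063]
tcp_rot: [-0.0, 1.575, -0.002]
wrist_force: [-0.4, 0.0, -0.1]
width: 0.598
```

Request:
carry_out --offset '[[0,0,0],[0,0,0],[0,0,0],[0,0,0],[0,0,0]]' --delta_rot '[[0,0,0],[0,0,0],[0,0,0],[0,0,0],[0,0,0]]'

```text
time: 2.28
tool_pos: [0.4771, 0.1483, 0.0109]
tcp_rot: [0.001, 1.568, 0.0]
wrist_force: [1.0, -0.5, -0.1]
width: 0.598
```

Request:
carry_out --offset '[[0,0,0],[0,0,0],[0,0,0],[0,0,0],[0,0,0]]' --delta_rot '[[0,0,0],[0,0,0],[0,0,0],[0,0,0],[0,0,0]]' --fingers -1 --newtons 40

```text
time: 2.7
tool_pos: [0.4762, 0.1482, 0.0102]
tcp_rot: [0.0, 1.57, 0.0]
wrist_force: [-0.5, -0.7, 4.7]
width: 0.245
```

Request:
carry_out --offset '[[0,0,0],[0,0,0],[0,0,0],[0,0,0],[0,0,0]]' --delta_rot '[[0,0,0],[0,0,0],[0,0,0],[0,0,0],[0,0,0]]'

```text
time: 3.12
tool_pos: [0.4762, 0.1482, 0.0102]
tcp_rot: [0.0, 1.57, 0.0]
wrist_force: [-1.9, -0.7, 5.7]
width: 0.246
```

Request:
carry_out --offset '[[-2,0,0],[-4,0,0],[-4,0,0],[-4,0,0],[-4,0,0]]' --delta_rot '[[0,0,0],[0,0,0],[0,0,0],[0,0,0],[0,0,0]]'

```text
time: 3.53
tool_pos: [0.4746, 0.1478, 0.1905]
tcp_rot: [-0.0, 1.572, -0.0]
wrist_force: [1.3, 0.2, -1.7]
width: 0.244
```

Request:
carry_out --offset '[[0,-3.9,1.2],[0,-3.9,1.2],[0,-3.9,1.2],[0,-3.9,1.2],[0,-4,1.2]]' --delta_rot '[[0,0,0],[0,0,0],[0,0,0],[0,0,0],[0,0,0]]'

```text
time: 3.95
tool_pos: [0.5353, -0.0494, 0.1892]
tcp_rot: [-0.0, 1.571, 0.001]
wrist_force: [0.4, 1.4, -1.6]
width: 0.244
```

Request:
carry_out --offset '[[0,0,0],[0,0,0],[0,0,0],[0,0,0],[0,0,0]]' --delta_rot '[[0,0,0],[0,0,0],[0,0,0],[0,0,0],[0,0,0]]'

```text
time: 4.37
tool_pos: [0.5349, -0.0466, 0.189]
tcp_rot: [-0.001, 1.571, 0.002]
wrist_force: [-0.7, 0.7, -0.8]
width: 0.245
```

Run:
```python
from h import *
st(); s,p,d=look('wrist','w2'); s2,ps,ds=look('side','s2'); s3,pc,dc=look('scene','c2')
# composite: wrist full + crops of side and scene at tube
a=cv2.resize(p[120:384,120:400],(560,528)); 
b=ps[120:300,200:360]; c=pc[100:260,180:340]
b=cv2.resize(b,(240,270));c=cv2.resize(c,(240,240))
can=np.zeros((528,800,3),np.uint8); can[:,:560]=a; can[:270,560:]=b; can[270:510,560:]=c
cv2.imwrite('pics/w2c.png',can[:,:,::-1])
```

```text
{'time': 4.3667, 'tool_pos': [0.5349, -0.0466, 0.189], 'tcp_rot': [-0.0011, 1.5715, 0.0017], 'wrist_force': [-0.6879, 0.6618, -0.82], 'width': 0.2452}
```

View pics/w2c.png

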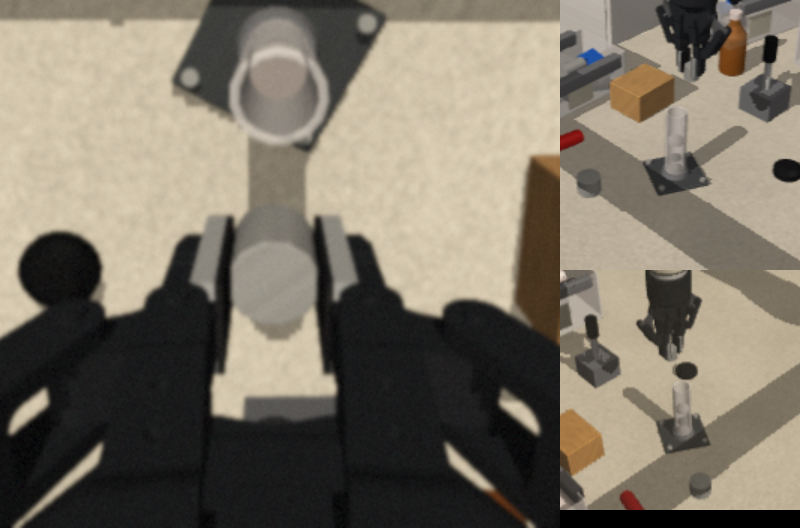

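The roller is held upright: its top face is at composite (274,283) and the tube mouth ring at (279,95). I measure both in the tool frame from this same picture.

Run:
```python
from h import *
z=np.load('w2.npz'); d=z['d']; p=z['p']; pose=(z['pos'],z['rot'])
c=get_calibration('wrist'); M=np.array(c['mount'])
def tool(uv,dep): 
    return M[:3,:3]@(np.array([(uv[0]-c['cx'])/c['fx'],(uv[1]-c['cy'])/c['fy'],1])*dep)+M[:3,3]
print('dep roller',d[255:268:4,250:266:5])
# roller top: points in tool frame from depth
v,u=np.mgrid[235:290,225:290]; D=d[235:290,225:290]
P=np.stack([(u-c['cx'])/c['fx']*D,(v-c['cy'])/c['fy']*D,D],-1)@M[:3,:3].T+M[:3,3]
xt=np.median(P[24:29,29:36,0]); m=(abs(P[...,0]-xt)<.002)&(abs(P[...,2])<.0125)&(D>0)
mm=P[m]; print('top x',xt,'n',m.sum(),'mean',mm.mean(0),'range',np.percentile(mm,[1,99],0).round(4).tolist())
# mouth on plane tool-x = (pos z - .13)
def onx(uv,x):
    t1=tool(uv,1)-M[:3,3]; return M[:3,3]+t1*(x-M[0,3])/t1[0]
print('mouth tool',onx((259.5,167.5),pose[0][2]-.13)); print('roller top by pixel',onx((257,261.5),xt))
print('mouth depth ring', [d[r,c_] for r,c_ in((192,259),(168,235),(168,283),(143,259))])
```

```text
dep roller [[0.14265534 0.14300297 0.14240856 0.14386865]
 [0.14331782 0.14388041 0.14441086 0.14251752]
 [0.14453663 0.14376806 0.1435914  0.14386669]
 [0.14441568 0.14446235 0.14469579 0.14579768]]
top x -0.014539956635179152 n 1631 mean [-0.01456866 -0.00030254 -0.00091595] range [[-0.0161, -0.0122, -0.0115], [-0.0127, 0.0121, 0.0098]]
mouth tool [0.05898507 0.02999163 0.00114169]
roller top by pixel [-0.01453996 -0.00144201 -0.0007708 ]
mouth depth ring [np.float32(0.3464691), np.float32(0.2057821), np.float32(0.20516542), np.float32(0.2018094)]
```

Request:
carry_out --offset '[[0,1.55,0.1],[0,1.5,0.1],[2,0,0],[2,0,0],[0.4,0,0]]' --delta_rot '[[0,0,0],[0,0,0],[0,0,0],[0,0,0],[0,0,0]]'

```text
time: 4.93
tool_pos: [0.535, -0.0162, 0.1422]
tcp_rot: [-0.001, 1.576, 0.002]
wrist_force: [-1.0, 0.2, -2.3]
width: 0.246
```

Request:
carry_out --offset '[[0,0,0],[0,0,0],[0,0,0],[0,0,0],[0,0,0]]' --delta_rot '[[0,0,0],[0,0,0],[0,0,0],[0,0,0],[0,0,0]]'

```text
time: 5.35
tool_pos: [0.5383, -0.0176, 0.1465]
tcp_rot: [0.0, 1.569, -0.0]
wrist_force: [-0.6, 0.1, -0.8]
width: 0.245
```

Request:
carry_out --offset '[[0.2,0,0],[0.2,0,0],[0.2,0,0],[0.2,0,0],[0,0,0]]' --delta_rot '[[0,0,0],[0,0,0],[0,0,0],[0,0,0],[0,0,0]]'

```text
time: 5.77
tool_pos: [0.5369, -0.0174, 0.1365]
tcp_rot: [0.0, 1.572, -0.0]
wrist_force: [0.1, 0.4, -0.4]
width: 0.246
```

Run:
```python
from h import *
st(); s,p,d=look('wrist','w3'); s2,ps,ds=look('side','s3'); s3,pc,dc=look('scene','c3')
can=np.zeros((400,800,3),np.uint8)
can[:,:400]=cv2.resize(p[160:310,180:330],(400,400)); can[:,400:600]=cv2.resize(ps[110:230,240:300],(200,400)); can[:,600:]=cv2.resize(pc[110:230,230:290],(200,400))
cv2.imwrite('pics/w3c.png',can[:,:,::-1])
```

```text
{'time': 5.7667, 'tool_pos': [0.5369, -0.0174, 0.1365], 'tcp_rot': [0.0001, 1.5721, -0.0], 'wrist_force': [0.1416, 0.3583, -0.4172], 'width': 0.2457}
```

View pics/w3c.png

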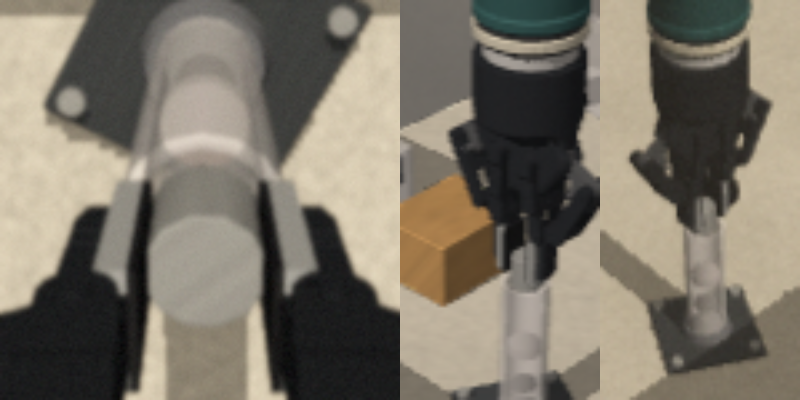

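The roller is centred over the mouth, with its lower edge just inside at wrist-crop (205,165), and there is no contact force. I lower it a little, release and rise.

Request:
carry_out --offset '[[0.15,0,0],[0.15,0,0],[0,0,0],[0,0,0],[0,0,0]]' --delta_rot '[[0,0,0],[0,0,0],[0,0,0],[0,0,0],[0,0,0]]'

```text
time: 6.33
tool_pos: [0.5375, -0.0174, 0.1343]
tcp_rot: [-0.0, 1.571, 0.0]
wrist_force: [0.7, -0.6, -1.2]
width: 0.245
```

Request:
carry_out --offset '[[0,0,0],[0,0,0],[0,0,0],[0,0,0],[0,0,0]]' --delta_rot '[[0,0,0],[0,0,0],[0,0,0],[0,0,0],[0,0,0]]' --fingers 0.2

```text
time: 6.75
tool_pos: [0.5376, -0.0174, 0.1344]
tcp_rot: [0.0, 1.571, -0.0]
wrist_force: [-0.1, -0.8, 0.1]
width: 0.597
```

Request:
carry_out --offset '[[-1,0,0],[-2,0,0],[-2,0,0],[-1,-1.5,0],[0,-1.5,0]]' --delta_rot '[[0,0,0],[0,0,0],[0,0,0],[0,0,0],[0,0,0]]'

```text
time: 7.17
tool_pos: [0.5399, -0.0475, 0.1988]
tcp_rot: [-0.002, 1.564, 0.001]
wrist_force: [-0.2, 0.0, 1.4]
width: 0.601
```

Request:
carry_out --offset '[[0,0,0],[0,0,0],[0,0,0],[0,0,0],[0,0,0]]' --delta_rot '[[0,0,0],[0,0,0],[0,0,0],[0,0,0],[0,0,0]]'

```text
time: 7.58
tool_pos: [0.5371, -0.0468, 0.1938]
tcp_rot: [-0.0, 1.572, 0.001]
wrist_force: [0.1, 1.0, -0.1]
width: 0.596
```

Run:
```python
from h import *
st(); s,p,d=look('wrist','w4'); s2,ps,ds=look('side','s4')
can=np.zeros((400,800,3),np.uint8)
can[:,:500]=cv2.resize(p[100:260,160:360],(500,400)); can[:,500:]=cv2.resize(ps[150:270,230:320],(300,400))
cv2.imwrite('pics/w4c.png',can[:,:,::-1])
```

```text
{'time': 7.5833, 'tool_pos': [0.5371, -0.0468, 0.1938], 'tcp_rot': [-0.0002, 1.5718, 0.0007], 'wrist_force': [0.0753, 0.9928, -0.1241], 'width': 0.5963}
```

View pics/w4c.png

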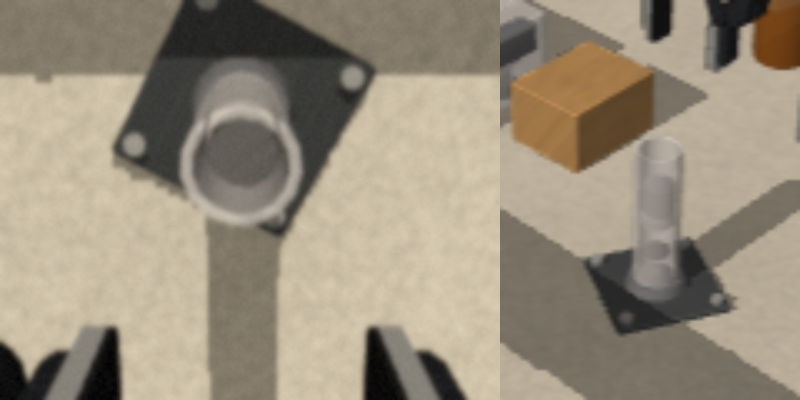

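Roller 1 is down inside the tube: its top is seen through the mouth at (243,160). Now roller 2.

Request:
carry_out --offset '[[0.2,3.8,0.9],[0.2,3.8,0.9],[0.2,3.8,0.9],[0.2,3.8,0.9],[0.2,3.8,0.9]]' --delta_rot '[[0,0,0],[0,0,0],[0,0,0],[0,0,0],[0,0,0]]'

```text
time: 8.1
tool_pos: [0.5825, 0.1445, 0.1841]
tcp_rot: [0.0, 1.571, -0.0]
wrist_force: [1.1, -1.6, 0.3]
width: 0.604
```

Request:
carry_out --offset '[[1.16,3,0.76],[1.16,3,0.76],[1.16,3,0.76],[1.16,3,0.76],[1.16,3,0.76]]' --delta_rot '[[0,0,0],[0,0,0],[0,0,0],[0,0,0],[0,0,0]]'

```text
time: 8.52
tool_pos: [0.6203, 0.2945, 0.1253]
tcp_rot: [-0.001, 1.571, 0.0]
wrist_force: [1.2, -0.4, 0.2]
width: 0.6
```

Request:
carry_out --offset '[[0,0,0],[0,0,0],[0,0,0],[0,0,0],[0,0,0]]' --delta_rot '[[0,0,0],[0,0,0],[0,0,0],[0,0,0],[0,0,0]]'

```text
time: 8.93
tool_pos: [0.6208, 0.2915, 0.1272]
tcp_rot: [0.001, 1.57, -0.001]
wrist_force: [0.7, 0.3, 0.7]
width: 0.599
```

Run:
```python
from h import *
st(); s,p,d=look('wrist','w5'); pose=(s['tool_pos'],s['tcp_rot'])
c=get_calibration('wrist');M=np.array(c['mount']);R=Ro.from_rotvec(pose[1]).as_matrix()
v,u=np.mgrid[0:384,0:512]; P=np.stack([(u-c['cx'])/c['fx']*d,(v-c['cy'])/c['fy']*d,d],-1)
T=P@M[:3,:3].T+M[:3,3]; W=T@R.T+pose[0]
m=((W[...,2]>.018)&(W[...,2]<.04)&(d>0)).astype(np.uint8)
n,l,stt,cen=cv2.connectedComponentsWithStats(m)
for i in range(1,n):
    if stt[i,4]>150:
        w=onplane('wrist',cen[i],.025,pose); print(stt[i],cen[i].round(1),'z',np.median(W[l==i],0)[2].round(4),w.round(4),'rel',(w-pose[0]).round(4),'rgb',p[l==i].mean(0).round())
```

```text
{'time': 8.9333, 'tool_pos': [0.6208, 0.2915, 0.1272], 'tcp_rot': [0.0011, 1.5698, -0.0008], 'wrist_force': [0.7424, 0.3416, 0.7321], 'width': 0.5994}
[ 440    0   34  248 4354] [456. 117.] z 0.0296 [0.7825 0.354  0.025 ] rel [ 0.1617  0.0625 -0.1022] rgb [103.  97.  87.]
[246 103  29  30 666] [259.7 117.4] z 0.025 [0.6227 0.3538 0.025 ] rel [ 0.0019  0.0623 -0.1022] rgb [171.  40.  36.]
[246 173  27  28 579] [258.7 186.4] z 0.0248 [0.6219 0.2955 0.025 ] rel [ 0.0011  0.004  -0.1022] rgb [139. 134. 123.]
[324 200  28  27 565] [337.5 213. ] z 0.0249 [0.6924 0.2706 0.025 ] rel [ 0.0716 -0.0209 -0.1022] rgb [163.  33.  30.]
[363 333  16  37 378] [368.9 349.1] z 0.0238 [0.7368 0.1194 0.025 ] rel [ 0.116  -0.1721 -0.1022] rgb [101.  20.  17.]
```

Request:
carry_out --offset '[[2,0.35,0.1],[3,0,0],[3,0,0],[2.5,0,0],[1.2,0,0]]' --delta_rot '[[0,0,0],[0,0,0],[0,0,0],[0,0,0],[0,0,0]]'

```text
time: 9.4
tool_pos: [0.6192, 0.2941, 0.0059]
tcp_rot: [-0.001, 1.575, -0.003]
wrist_force: [-0.6, -0.0, -0.8]
width: 0.599
```

Request:
carry_out --offset '[[0,0,0],[0,0,0],[0,0,0],[0,0,0],[0,0,0]]' --delta_rot '[[0,0,0],[0,0,0],[0,0,0],[0,0,0],[0,0,0]]'

```text
time: 9.82
tool_pos: [0.6232, 0.2968, 0.0117]
tcp_rot: [0.001, 1.567, 0.001]
wrist_force: [0.2, -0.3, 0.6]
width: 0.598
```

Request:
carry_out --offset '[[0,0,0],[0,0,0],[0,0,0],[0,0,0],[0,0,0]]' --delta_rot '[[0,0,0],[0,0,0],[0,0,0],[0,0,0],[0,0,0]]' --fingers -1 --newtons 40

```text
time: 10.23
tool_pos: [0.622, 0.2964, 0.0103]
tcp_rot: [0.0, 1.57, 0.0]
wrist_force: [-0.6, -0.5, 6.1]
width: 0.249
```

Request:
carry_out --offset '[[0,0,0],[0,0,0],[0,0,0],[0,0,0],[0,0,0]]' --delta_rot '[[0,0,0],[0,0,0],[0,0,0],[0,0,0],[0,0,0]]'

```text
time: 10.65
tool_pos: [0.622, 0.2964, 0.0104]
tcp_rot: [0.0, 1.57, 0.0]
wrist_force: [-1.0, -0.1, 6.4]
width: 0.247
```

Request:
carry_out --offset '[[-2,0,0],[-4,0,0],[-4,0,0],[-4,0,0],[-4,0,0]]' --delta_rot '[[0,0,0],[0,0,0],[0,0,0],[0,0,0],[0,0,0]]'

```text
time: 11.07
tool_pos: [0.6207, 0.2958, 0.1899]
tcp_rot: [-0.001, 1.573, -0.001]
wrist_force: [0.9, 0.9, -2.0]
width: 0.247
```

Request:
carry_out --offset '[[0,-3.44,-0.85],[0,-3.44,-0.85],[0,-3.44,-0.85],[0,-3.44,-0.85],[0,-3.44,-0.85]]' --delta_rot '[[0,0,0],[0,0,0],[0,0,0],[0,0,0],[0,0,0]]'

```text
time: 11.48
tool_pos: [0.5778, 0.1227, 0.1886]
tcp_rot: [-0.001, 1.572, 0.0]
wrist_force: [0.5, -0.4, -1.4]
width: 0.245
```

Request:
carry_out --offset '[[0,-3.44,-0.85],[0,-3.44,-0.85],[0,-3.44,-0.85],[0,-3.44,-0.85],[0,-3.44,-0.85]]' --delta_rot '[[0,0,0],[0,0,0],[0,0,0],[0,0,0],[0,0,0]]'

```text
time: 11.9
tool_pos: [0.5353, -0.0493, 0.1886]
tcp_rot: [-0.0, 1.572, 0.0]
wrist_force: [0.9, -0.8, -1.1]
width: 0.248
```

Request:
carry_out --offset '[[0,0,0],[0,0,0],[0,0,0],[0,0,0],[0,0,0]]' --delta_rot '[[0,0,0],[0,0,0],[0,0,0],[0,0,0],[0,0,0]]'

```text
time: 12.32
tool_pos: [0.5367, -0.0467, 0.1891]
tcp_rot: [-0.001, 1.571, 0.002]
wrist_force: [0.5, -0.0, -2.2]
width: 0.24
```

Run:
```python
from h import *
s=st(); s,p,d=look('wrist','w6'); pose=(s['tool_pos'],s['tcp_rot'])
c=get_calibration('wrist'); M=np.array(c['mount'])
v,u=np.mgrid[235:290,225:290]; D=d[235:290,225:290]
P=np.stack([(u-c['cx'])/c['fx']*D,(v-c['cy'])/c['fy']*D,D],-1)@M[:3,:3].T+M[:3,3]
xt=np.median(P[24:29,29:36,0]); m=(abs(P[...,0]-xt)<.002)&(abs(P[...,2])<.0125)&(D>0)
mm=P[m]; print('top x',xt,'range',np.percentile(mm,[1,99],0).round(4).tolist())
# mouth ring: bright pixels, compare by shift with w2 picture
a=np.load('w2.npz')['p'][130:205,225:295]; r,sh=0,None
res=cv2.matchTemplate(p[110:225,205:315],a,cv2.TM_CCOEFF_NORMED); _,r,_,loc=cv2.minMaxLoc(res)
print('mouth shift px vs w2',loc[0]-20,loc[1]-20,r)
can=cv2.resize(p[120:384,120:400],(560,528)); cv2.imwrite('pics/w6c.png',can[:,:,::-1])
```

```text
{'time': 12.3167, 'tool_pos': [0.5367, -0.0467, 0.1891], 'tcp_rot': [-0.001, 1.5711, 0.0016], 'wrist_force': [0.5115, -0.0212, -2.1703], 'width': 0.2401}
top x -0.01476178299786568 range [[-0.0162, -0.0126, -0.0115], [-0.013, 0.0121, 0.0101]]
mouth shift px vs w2 -2 0 0.9417905211448669
```

View pics/w6c.png

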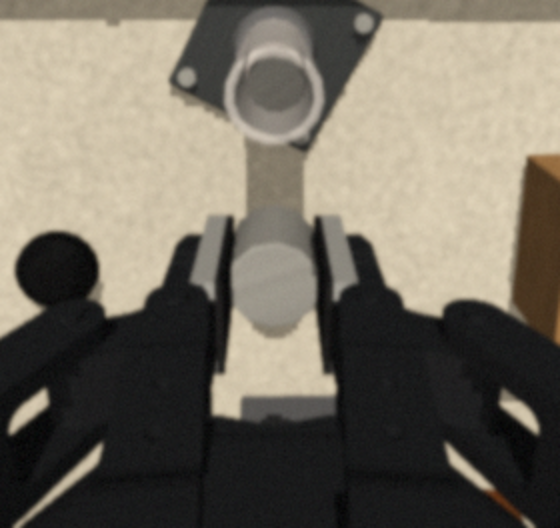

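The roller is held just as before, and the mouth ring is centred at (273,95), 2 px left of last time. I repeat the insertion with that correction.

Request:
carry_out --offset '[[0,1.55,0.05],[0,1.5,0],[2,0,0],[2,0,0],[0.4,0,0]]' --delta_rot '[[0,0,0],[0,0,0],[0,0,0],[0,0,0],[0,0,0]]'

```text
time: 12.78
tool_pos: [0.5348, -0.0159, 0.142]
tcp_rot: [-0.001, 1.576, 0.002]
wrist_force: [-1.0, -0.3, -1.6]
width: 0.246
```

Request:
carry_out --offset '[[0,0,0],[0,0,0],[0,0,0],[0,0,0],[0,0,0]]' --delta_rot '[[0,0,0],[0,0,0],[0,0,0],[0,0,0],[0,0,0]]'

```text
time: 13.2
tool_pos: [0.5378, -0.0176, 0.1465]
tcp_rot: [0.0, 1.569, -0.0]
wrist_force: [0.9, 0.7, -0.8]
width: 0.247
```

Request:
carry_out --offset '[[0.3,0,0],[0.3,0,0],[0.25,0,0],[0.25,0,0],[0,0,0]]' --delta_rot '[[0,0,0],[0,0,0],[0,0,0],[0,0,0],[0,0,0]]'

```text
time: 13.62
tool_pos: [0.5363, -0.0174, 0.1334]
tcp_rot: [0.0, 1.572, -0.0]
wrist_force: [-0.0, 0.3, 0.5]
width: 0.244
```

Request:
carry_out --offset '[[0,0,0],[0,0,0],[0,0,0],[0,0,0],[0,0,0]]' --delta_rot '[[0,0,0],[0,0,0],[0,0,0],[0,0,0],[0,0,0]]'

```text
time: 14.03
tool_pos: [0.5371, -0.0174, 0.1344]
tcp_rot: [-0.0, 1.571, -0.0]
wrist_force: [-0.6, -1.0, -0.5]
width: 0.245
```

Request:
carry_out --offset '[[0,0,0],[0,0,0],[0,0,0],[0,0,0],[0,0,0]]' --delta_rot '[[0,0,0],[0,0,0],[0,0,0],[0,0,0],[0,0,0]]' --fingers 0.2

```text
time: 14.45
tool_pos: [0.5371, -0.0174, 0.1344]
tcp_rot: [0.0, 1.571, -0.0]
wrist_force: [-0.0, -0.3, 0.0]
width: 0.601
```

Request:
carry_out --offset '[[-1,0,0],[-2,0,0],[-2,0,0],[-2,-1.5,0],[-2,-2.5,0]]' --delta_rot '[[0,0,0],[0,0,0],[0,0,0],[0,0,0],[0,0,0]]'

```text
time: 14.87
tool_pos: [0.537, -0.0561, 0.226]
tcp_rot: [-0.001, 1.57, 0.003]
wrist_force: [0.8, 0.2, -1.1]
width: 0.602
```

Request:
carry_out --offset '[[-0.5,-4,0],[-0.5,-4,0],[-0.5,-4,0],[0,-4,0],[0,-2,0]]' --delta_rot '[[0,0,0],[0,0,0],[0,0,0],[0,0,0],[0,0,0]]'

```text
time: 15.28
tool_pos: [0.5371, -0.2418, 0.2411]
tcp_rot: [-0.001, 1.569, -0.004]
wrist_force: [0.6, 0.4, -1.0]
width: 0.598
```

Request:
carry_out --offset '[[0,0,0],[0,0,0],[0,0,0],[0,0,0],[0,0,0]]' --delta_rot '[[0,0,0],[0,0,0],[0,0,0],[0,0,0],[0,0,0]]'

```text
time: 15.7
tool_pos: [0.5371, -0.236, 0.2394]
tcp_rot: [-0.001, 1.571, 0.002]
wrist_force: [-0.1, 0.6, -0.2]
width: 0.599
```

Run:
```python
from h import *
s=st(); s,p,d=look('wrist','w7'); s2,ps,ds=look('side','s7'); s3,pc,dc=look('scene','c7')
can=np.zeros((600,800,3),np.uint8); can[:375,:500]=cv2.resize(p,(500,375)); can[:400,500:]=cv2.resize(ps[130:290,230:350],(300,400)); can[375:,:300]=cv2.resize(pc[140:230,220:340],(300,225))
cv2.imwrite('pics/w7c.png',can[:,:,::-1])
print('bottle',onplane('side',np.array((491,262))*.64,0).round(3), 'carton',onplane('side',np.array((398,300))*.64,0).round(3))
```

```text
{'time': 15.7, 'tool_pos': [0.5371, -0.236, 0.2394], 'tcp_rot': [-0.0011, 1.5708, 0.0015], 'wrist_force': [-0.1472, 0.6281, -0.1802], 'width': 0.5989}
bottle [ 0.684 -0.353  0.   ] carton [ 0.721 -0.12   0.   ]
```

View pics/w7c.png

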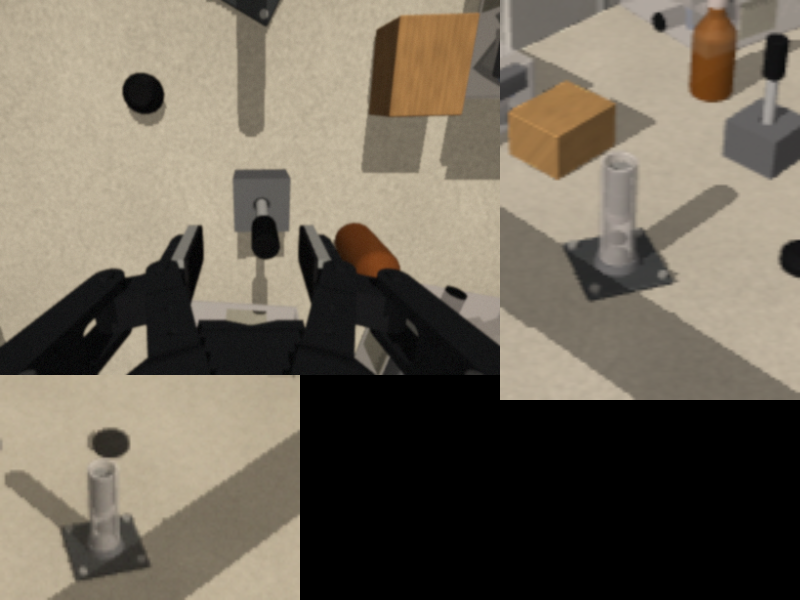

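Both rollers are in the tube. The rod handle is at wrist picture (264,240) and the bottle is well to the right. Next I localise the handle by depth.

Run:
```python
from h import *
z=np.load('w7.npz'); d=z['d']; p=z['p']; pose=(z['pos'],z['rot'])
c=get_calibration('wrist');M=np.array(c['mount']);R=Ro.from_rotvec(pose[1]).as_matrix()
v,u=np.mgrid[0:384,0:512]; P=np.stack([(u-c['cx'])/c['fx']*d,(v-c['cy'])/c['fy']*d,d],-1)
T=P@M[:3,:3].T+M[:3,3]; W=T@R.T+pose[0]
roi=(u>235)&(u<305)&(v>165)&(v<275)&(d>0)
top=roi&(abs(W[...,2]-.155)<.006)
print('z hist',np.histogram(W[roi][:,2],bins=[0,.02,.045,.055,.10,.12,.14,.15,.155,.16,.17])[0])
q=W[top]; print('top n',len(q),'z',np.median(q[:,2]),'range',np.percentile(q,[2,98],0).round(4).tolist())
cc=[u[top].mean(),v[top].mean()]; print('ray at .155',onplane('wrist',cc,.155,pose))
bl=roi&(abs(W[...,2]-.05)<.006); q=W[bl]; print('block top range',np.percentile(q,[1,99],0).round(4).tolist())
sh=roi&(W[...,2]>.055)&(W[...,2]<.15)
for a,b in((.055,.075),(.075,.1),(.11,.125),(.125,.145)):
    q=W[sh&(W[...,2]>a)&(W[...,2]<b)]; print(a,b,len(q),np.median(q,0).round(4))
# block top quad via colour, native size
S=np.load('s7.npz')
for uv in((775,38),): print('side handle top',onplane('side',(230+uv[0]*.4-200,130+uv[1]*.4),.155))
```

```text
z hist [1392  325 2624  148  100  225  130  431  221    0]
top n 664 z 0.15463956936756518 range [[0.5384, -0.2976, 0.1501], [0.5608, -0.2745, 0.1561]]
ray at .155 [ 0.54934987 -0.28485653  0.155     ]
block top range [[0.5152, -0.3206, 0.0455], [0.584, -0.2514, 0.0516]]
0.055 0.075 73 [ 0.5485 -0.2809  0.0654]
0.075 0.1 75 [ 0.5489 -0.2806  0.0848]
0.11 0.125 148 [ 0.5474 -0.276   0.118 ]
0.125 0.145 234 [ 0.5486 -0.2757  0.1349]
side handle top [ 0.55328051 -0.28474082  0.155     ]
```

Request:
carry_out --offset '[[0,-2.5,0.65],[0,-2.45,0.6],[0,0,0],[0,0,0],[0,0,0]]' --delta_rot '[[0,0,0],[0,0,0],[0,0,0],[0,0,0],[0,0,0]]'

```text
time: 16.27
tool_pos: [0.5493, -0.2862, 0.239]
tcp_rot: [0.001, 1.571, 0.001]
wrist_force: [-0.7, 0.3, 0.7]
width: 0.601
```

Run:
```python
from h import *
s=st(); s,p,d=look('wrist','w8'); pose=(s['tool_pos'],s['tcp_rot'])
c=get_calibration('wrist');M=np.array(c['mount']);R=Ro.from_rotvec(pose[1]).as_matrix()
v,u=np.mgrid[0:384,0:512]; P=np.stack([(u-c['cx'])/c['fx']*d,(v-c['cy'])/c['fy']*d,d],-1)
W=(P@M[:3,:3].T+M[:3,3])@R.T+pose[0]
top=(abs(W[...,2]-.155)<.005)&(d>0)&(abs(W[...,0]-.55)<.022)&(abs(W[...,1]+.286)<.03)
q=W[top]; r=np.percentile(q,[1,99],0); print(len(q),r.round(4).tolist(),'rel',(r.mean(0)-pose[0]).round(4))
```

```text
{'time': 16.2667, 'tool_pos': [0.5493, -0.2862, 0.239], 'tcp_rot': [0.0007, 1.5714, 0.0007], 'wrist_force': [-0.7169, 0.326, 0.6833], 'width': 0.6009}
743 [[0.538, -0.2981, 0.1512], [0.5611, -0.2744, 0.1563]] rel [ 0.0003 -0.0001 -0.0853]
```

Aligned. I descend 12.6 cm and grip.

Request:
carry_out --offset '[[3,0,0],[3,0,0],[3,0,0],[2.4,0,0],[1.2,0,0]]' --delta_rot '[[0,0,0],[0,0,0],[0,0,0],[0,0,0],[0,0,0]]'

```text
time: 16.73
tool_pos: [0.547, -0.2845, 0.1094]
tcp_rot: [0.002, 1.576, 0.003]
wrist_force: [-0.1, 0.3, -0.0]
width: 0.603
```

Request:
carry_out --offset '[[0,0,0],[0,0,0],[0,0,0],[0,0,0],[0,0,0]]' --delta_rot '[[0,0,0],[0,0,0],[0,0,0],[0,0,0],[0,0,0]]'

```text
time: 17.15
tool_pos: [0.5509, -0.2876, 0.1156]
tcp_rot: [-0.001, 1.567, -0.001]
wrist_force: [-0.2, -1.0, 0.2]
width: 0.606
```

Request:
carry_out --offset '[[0,0,0],[0,0,0],[0,0,0],[0,0,0],[0,0,0]]' --delta_rot '[[0,0,0],[0,0,0],[0,0,0],[0,0,0],[0,0,0]]' --fingers -1 --newtons 80

```text
time: 17.57
tool_pos: [0.5502, -0.2874, 0.1144]
tcp_rot: [-0.001, 1.569, -0.001]
wrist_force: [-1.3, 0.1, 6.1]
width: 0.286
```

Request:
carry_out --offset '[[0,0,0],[0,0,0],[0,0,0],[0,0,0],[0,0,0]]' --delta_rot '[[0,0,0],[0,0,0],[0,0,0],[0,0,0],[0,0,0]]'

```text
time: 17.98
tool_pos: [0.5502, -0.2874, 0.1144]
tcp_rot: [-0.001, 1.569, -0.001]
wrist_force: [0.7, -0.6, 5.8]
width: 0.285
```

Request:
carry_out --offset '[[-1,0,0],[-1.5,0,0],[-2,0,0],[-3,0,0],[-3,0,0]]' --delta_rot '[[0,0,0],[0,0,0],[0,0,0],[0,0,0],[0,0,0]]'

```text
time: 18.4
tool_pos: [0.548, -0.2861, 0.2176]
tcp_rot: [0.002, 1.575, 0.002]
wrist_force: [0.5, -0.3, -1.0]
width: 0.282
```

Request:
carry_out --offset '[[-3,0,0],[-3,0,0],[-1,0,0],[0,0,0],[0,0,0]]' --delta_rot '[[0,0,0],[0,0,0],[0,0,0],[0,0,0],[0,0,0]]'

```text
time: 18.82
tool_pos: [0.5492, -0.2867, 0.2876]
tcp_rot: [0.0, 1.571, 0.0]
wrist_force: [-1.6, -1.0, -1.8]
width: 0.283
```

The rod is lifted, with its foot about 104 mm below the TCP. Now over the tube.

Request:
carry_out --offset '[[0,2.7,-0.13],[0,2.7,-0.13],[0,2.7,-0.13],[0,2.7,-0.13],[0,2.7,-0.13]]' --delta_rot '[[0,0,0],[0,0,0],[0,0,0],[0,0,0],[0,0,0]]'

```text
time: 19.23
tool_pos: [0.5409, -0.1502, 0.2841]
tcp_rot: [0.002, 1.577, 0.001]
wrist_force: [0.4, -0.3, -1.5]
width: 0.284
```

Request:
carry_out --offset '[[0,2.7,-0.13],[0,2.7,-0.13],[0,2.7,-0.13],[0,2.7,-0.13],[0,2.6,-0.13]]' --delta_rot '[[0,0,0],[0,0,0],[0,0,0],[0,0,0],[0,0,0]]'

```text
time: 19.65
tool_pos: [0.5343, -0.0164, 0.2843]
tcp_rot: [0.0, 1.577, 0.0]
wrist_force: [0.6, -0.6, -1.3]
width: 0.282
```

Request:
carry_out --offset '[[0.8,0,0],[1,0,0],[1,0,0],[0.8,0,0],[0.4,0,0]]' --delta_rot '[[0,0,0],[0,0,0],[0,0,0],[0,0,0],[0,0,0]]'

```text
time: 20.07
tool_pos: [0.5349, -0.0188, 0.2449]
tcp_rot: [0.001, 1.576, -0.001]
wrist_force: [0.2, -1.4, -1.0]
width: 0.287
```

Run:
```python
from h import *
st(); s2,ps,ds=look('side','s9'); s3,pc,dc=look('scene','c9')
can=np.zeros((560,800,3),np.uint8)
can[:,:400]=cv2.resize(ps[110:250,230:330],(400,560)); can[:,400:]=cv2.resize(pc[100:240,210:310],(400,560))
cv2.imwrite('pics/s9c.png',can[:,:,::-1])
```

```text
{'time': 20.0667, 'tool_pos': [0.5349, -0.0188, 0.2449], 'tcp_rot': [0.0011, 1.5757, -0.0009], 'wrist_force': [0.2491, -1.3769, -1.039], 'width': 0.287}
```

View pics/s9c.png

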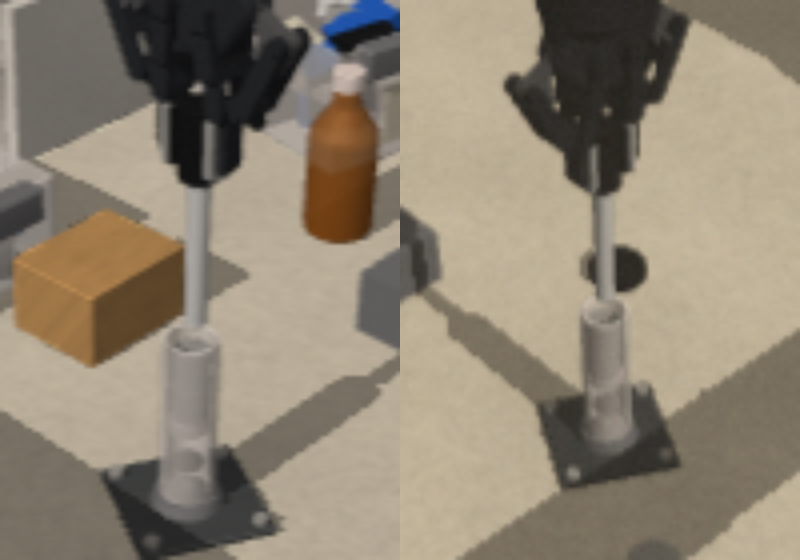

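The foot is centred over the mouth in both views, at side (196,325) and scene (604,300). The rollers sit near the top of the tube. Descending slowly now.

Request:
carry_out --offset '[[0.2,0,0],[0.2,0,0],[0.1,0,0],[0.1,0,0],[0.1,0,0]]' --delta_rot '[[0,0,0],[0,0,0],[0,0,0],[0,0,0],[0,0,0]]'

```text
time: 20.58
tool_pos: [0.5367, -0.018, 0.2416]
tcp_rot: [0.0, 1.57, -0.0]
wrist_force: [-1.0, -0.6, 0.1]
width: 0.283
```

Request:
carry_out --offset '[[0.1,0,0],[0.1,0,0],[0.1,0,0],[0.1,0,0],[0.1,0,0]]' --delta_rot '[[0,0,0],[0,0,0],[0,0,0],[0,0,0],[0,0,0]]'

```text
time: 21.0
tool_pos: [0.5365, -0.0179, 0.2362]
tcp_rot: [-0.0, 1.571, 0.0]
wrist_force: [-0.1, 0.1, -0.8]
width: 0.282
```

Request:
carry_out --offset '[[0.1,0,0],[0.1,0,0],[0.1,0,0],[0.1,0,0],[0.1,0,0]]' --delta_rot '[[0,0,0],[0,0,0],[0,0,0],[0,0,0],[0,0,0]]'

```text
time: 21.42
tool_pos: [0.5365, -0.0179, 0.2312]
tcp_rot: [-0.0, 1.571, 0.0]
wrist_force: [0.7, -0.7, -1.7]
width: 0.286
```

Request:
carry_out --offset '[[0.1,0,0],[0.1,0,0],[0.1,0,0],[0.1,0,0],[0.1,0,0]]' --delta_rot '[[0,0,0],[0,0,0],[0,0,0],[0,0,0],[0,0,0]]'

```text
time: 21.83
tool_pos: [0.5365, -0.0179, 0.2262]
tcp_rot: [-0.0, 1.571, 0.0]
wrist_force: [1.5, -0.3, -1.5]
width: 0.29
```

Request:
carry_out --offset '[[0.1,0,0],[0.1,0,0],[0.1,0,0],[0.1,0,0],[0.1,0,0]]' --delta_rot '[[0,0,0],[0,0,0],[0,0,0],[0,0,0],[0,0,0]]'

```text
time: 22.25
tool_pos: [0.5368, -0.0179, 0.222]
tcp_rot: [-0.0, 1.57, -0.0]
wrist_force: [-0.5, 1.0, 3.3]
width: 0.287
```

Request:
carry_out --offset '[[0.1,0,0],[0.1,0,0],[0.1,0,0],[0.1,0,0],[0.1,0,0]]' --delta_rot '[[0,0,0],[0,0,0],[0,0,0],[0,0,0],[0,0,0]]'

```text
time: 22.67
tool_pos: [0.5366, -0.0179, 0.2163]
tcp_rot: [-0.0, 1.57, 0.0]
wrist_force: [-1.2, 0.1, 2.4]
width: 0.283
```

Request:
carry_out --offset '[[0.1,0,0],[0.1,0,0],[0.1,0,0],[0.1,0,0],[0.1,0,0]]' --delta_rot '[[0,0,0],[0,0,0],[0,0,0],[0,0,0],[0,0,0]]'

```text
time: 23.08
tool_pos: [0.5366, -0.0179, 0.2112]
tcp_rot: [-0.0, 1.571, 0.0]
wrist_force: [-0.8, 0.2, 2.3]
width: 0.284
```

Contact came at TCP z≈0.223. The carrier slides at a reading of about 2.5 N. From here I feel for the stop in finer steps.

Request:
carry_out --offset '[[0.1,0,0],[0.1,0,0],[0.1,0,0],[0.1,0,0],[0.1,0,0]]' --delta_rot '[[0,0,0],[0,0,0],[0,0,0],[0,0,0],[0,0,0]]'

```text
time: 23.5
tool_pos: [0.5365, -0.0179, 0.2062]
tcp_rot: [-0.0, 1.571, 0.0]
wrist_force: [-0.8, 0.5, 1.8]
width: 0.289
```

Request:
carry_out --offset '[[0.05,0,0],[0.05,0,0],[0.05,0,0],[0.05,0,0],[0.05,0,0]]' --delta_rot '[[0,0,0],[0,0,0],[0,0,0],[0,0,0],[0,0,0]]'

```text
time: 23.92
tool_pos: [0.5365, -0.0179, 0.2038]
tcp_rot: [-0.0, 1.571, -0.0]
wrist_force: [-0.0, -0.5, 2.8]
width: 0.287
```

Request:
carry_out --offset '[[0.06,0,0],[0.06,0,0],[0.06,0,0],[0.06,0,0],[0.06,0,0]]' --delta_rot '[[0,0,0],[0,0,0],[0,0,0],[0,0,0],[0,0,0]]'

```text
time: 24.33
tool_pos: [0.5365, -0.0179, 0.2007]
tcp_rot: [-0.0, 1.571, 0.0]
wrist_force: [-0.1, -0.4, 4.1]
width: 0.285
```

Request:
carry_out --offset '[[0.04,0,0],[0.04,0,0],[0.04,0,0],[0.04,0,0],[0.04,0,0]]' --delta_rot '[[0,0,0],[0,0,0],[0,0,0],[0,0,0],[0,0,0]]'

```text
time: 24.75
tool_pos: [0.5368, -0.0179, 0.1997]
tcp_rot: [-0.0, 1.57, -0.0]
wrist_force: [-1.3, 0.1, 7.8]
width: 0.284
```

Request:
carry_out --offset '[[0.03,0,0],[0.03,0,0],[0.03,0,0],[0.03,0,0],[0,0,0]]' --delta_rot '[[0,0,0],[0,0,0],[0,0,0],[0,0,0],[0,0,0]]'

```text
time: 25.17
tool_pos: [0.537, -0.018, 0.1991]
tcp_rot: [-0.0, 1.569, -0.0]
wrist_force: [-1.5, -0.1, 9.7]
width: 0.283
```

Request:
carry_out --offset '[[0.04,0,0],[0.04,0,0],[0.04,0,0],[0.04,0,0],[0,0,0]]' --delta_rot '[[0,0,0],[0,0,0],[0,0,0],[0,0,0],[0,0,0]]'

```text
time: 25.58
tool_pos: [0.5373, -0.018, 0.1983]
tcp_rot: [-0.0, 1.569, -0.0]
wrist_force: [-2.8, -0.0, 12.7]
width: 0.283
```

Request:
carry_out --offset '[[0.04,0,0],[0.03,0,0],[0,0,0],[0,0,0],[0,0,0]]' --delta_rot '[[0,0,0],[0,0,0],[0,0,0],[0,0,0],[0,0,0]]'

```text
time: 26.0
tool_pos: [0.5374, -0.018, 0.198]
tcp_rot: [-0.0, 1.568, -0.0]
wrist_force: [-4.0, 0.4, 14.6]
width: 0.286
```

Request:
carry_out --offset '[[0,0,0],[0,0,0],[0,0,0],[0,0,0],[0,0,0]]' --delta_rot '[[0,0,0],[0,0,0],[0,0,0],[0,0,0],[0,0,0]]'

```text
time: 26.42
tool_pos: [0.5375, -0.018, 0.198]
tcp_rot: [-0.0, 1.568, -0.0]
wrist_force: [-3.6, -0.0, 15.3]
width: 0.285
```

Request:
carry_out --offset '[[0,0,0],[0,0,0],[0,0,0],[0,0,0],[0,0,0]]' --delta_rot '[[0,0,0],[0,0,0],[0,0,0],[0,0,0],[0,0,0]]'

```text
time: 26.83
tool_pos: [0.5374, -0.018, 0.198]
tcp_rot: [-0.0, 1.568, -0.0]
wrist_force: [-3.1, 0.3, 14.0]
width: 0.286
```

Request:
carry_out --offset '[[0,0,0],[0,0,0],[0,0,0],[0,0,0],[0,0,0]]' --delta_rot '[[0,0,0],[0,0,0],[0,0,0],[0,0,0],[0,0,0]]'

```text
time: 27.25
tool_pos: [0.5375, -0.018, 0.198]
tcp_rot: [-0.0, 1.568, -0.0]
wrist_force: [-2.1, 1.5, 13.1]
width: 0.283
```

Bottomed out: the force rose at about 4 N/mm, then held at a 13–15 N reading for over a second. Adding the 1.2 N rod weight, the push is about 15 N. Withdrawing and returning above the block.

Request:
carry_out --offset '[[-0.3,0,0],[-0.5,0,0],[-1,0,0],[-1.5,0,0],[-1.5,0,0]]' --delta_rot '[[0,0,0],[0,0,0],[0,0,0],[0,0,0],[0,0,0]]'

```text
time: 27.67
tool_pos: [0.5353, -0.0178, 0.2425]
tcp_rot: [0.0, 1.574, 0.0]
wrist_force: [0.1, -0.2, -0.3]
width: 0.286
```

Request:
carry_out --offset '[[-1.5,0,0],[-1.5,0,0],[-1.5,0,0],[0,0,0],[0,0,0]]' --delta_rot '[[0,0,0],[0,0,0],[0,0,0],[0,0,0],[0,0,0]]'

```text
time: 28.08
tool_pos: [0.5367, -0.0179, 0.2886]
tcp_rot: [-0.0, 1.57, -0.0]
wrist_force: [0.8, 1.1, -1.8]
width: 0.289
```

Request:
carry_out --offset '[[0,-2.7,0.13],[0,-2.7,0.13],[0,-2.7,0.13],[0,-2.7,0.13],[0,-2.7,0.13]]' --delta_rot '[[0,0,0],[0,0,0],[0,0,0],[0,0,0],[0,0,0]]'

```text
time: 28.5
tool_pos: [0.5419, -0.1537, 0.286]
tcp_rot: [0.001, 1.574, 0.001]
wrist_force: [0.6, -0.6, -1.1]
width: 0.282
```

Request:
carry_out --offset '[[0,-2.7,0.13],[0,-2.7,0.13],[0,-2.7,0.13],[0,-2.7,0.13],[0,-2.6,0.13]]' --delta_rot '[[0,0,0],[0,0,0],[0,0,0],[0,0,0],[0,0,0]]'

```text
time: 28.92
tool_pos: [0.5484, -0.2879, 0.2858]
tcp_rot: [0.002, 1.574, 0.001]
wrist_force: [1.1, 0.0, -1.0]
width: 0.287
```

Request:
carry_out --offset '[[1.5,0,0],[3,0,0],[3,0,0],[2,0,0],[1,0,0]]' --delta_rot '[[0,0,0],[0,0,0],[0,0,0],[0,0,0],[0,0,0]]'

```text
time: 29.33
tool_pos: [0.5461, -0.2852, 0.1769]
tcp_rot: [0.004, 1.579, 0.004]
wrist_force: [0.5, 1.2, -1.9]
width: 0.282
```

Request:
carry_out --offset '[[1.5,0,0],[0,0,0],[0,0,0],[0,0,0],[0,0,0]]' --delta_rot '[[0,0,0],[0,0,0],[0,0,0],[0,0,0],[0,0,0]]'

```text
time: 29.75
tool_pos: [0.5504, -0.2874, 0.1699]
tcp_rot: [-0.001, 1.569, -0.001]
wrist_force: [-0.1, -0.3, -1.4]
width: 0.282
```

Run:
```python
from h import *
st(); s,p,d=look('wrist','w10'); s2,ps,ds=look('side','s10'); s3,pc,dc=look('scene','c10')
can=np.zeros((600,800,3),np.uint8)
can[:,:400]=cv2.resize(ps[110:230,280:360],(400,600)); can[:320,400:]=cv2.resize(pc[100:196,190:310],(400,320)); can[320:,400:]=cv2.resize(p[150:290,156:356],(400,280))
cv2.imwrite('pics/s10c.png',can[:,:,::-1])
```

```text
{'time': 29.75, 'tool_pos': [0.5504, -0.2874, 0.1699], 'tcp_rot': [-0.0011, 1.5687, -0.0009], 'wrist_force': [-0.0936, -0.2844, -1.4266], 'width': 0.2823}
```

View pics/s10c.png

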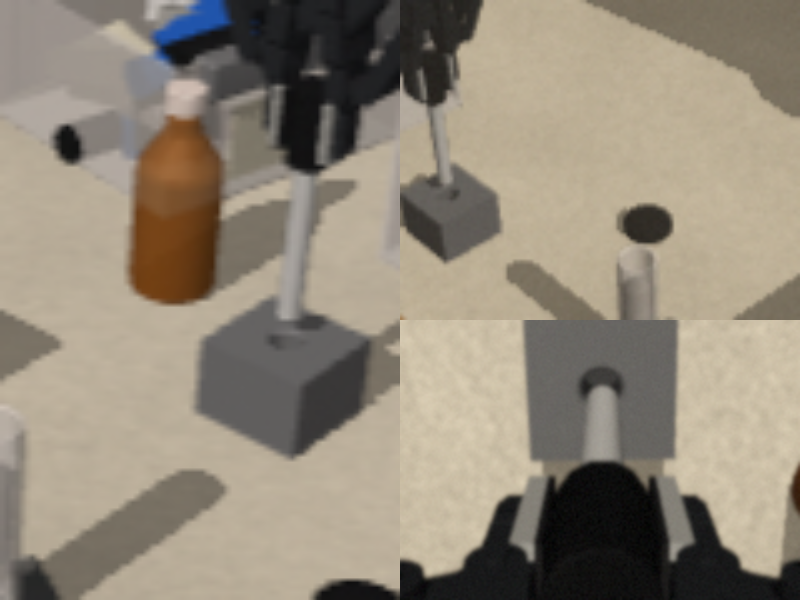

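The foot hangs directly over the hole, at wrist crop (601,385), and the other views agree. I lower it in stages.

Request:
carry_out --offset '[[0.5,0,0],[0.5,0,0],[0.5,0,0],[0.5,0,0],[0.3,0,0]]' --delta_rot '[[0,0,0],[0,0,0],[0,0,0],[0,0,0],[0,0,0]]'

```text
time: 30.32
tool_pos: [0.5488, -0.2865, 0.1439]
tcp_rot: [0.001, 1.572, 0.001]
wrist_force: [0.5, 0.4, -1.3]
width: 0.287
```

Request:
carry_out --offset '[[0.5,0,0],[0.5,0,0],[0.5,0,0],[0.5,0,0],[0.3,0,0]]' --delta_rot '[[0,0,0],[0,0,0],[0,0,0],[0,0,0],[0,0,0]]'

```text
time: 30.73
tool_pos: [0.5491, -0.2867, 0.1213]
tcp_rot: [0.0, 1.572, 0.0]
wrist_force: [0.3, -0.5, -1.7]
width: 0.284
```

Request:
carry_out --offset '[[0.2,0,0],[0.2,0,0],[0.2,0,0],[0.1,0,0],[0,0,0]]' --delta_rot '[[0,0,0],[0,0,0],[0,0,0],[0,0,0],[0,0,0]]'

```text
time: 31.15
tool_pos: [0.5494, -0.2869, 0.1151]
tcp_rot: [0.0, 1.571, 0.0]
wrist_force: [-0.8, 0.1, -0.9]
width: 0.281
```

Request:
carry_out --offset '[[0,0,0],[0,0,0],[0,0,0],[0,0,0],[0,0,0]]' --delta_rot '[[0,0,0],[0,0,0],[0,0,0],[0,0,0],[0,0,0]]'

```text
time: 31.57
tool_pos: [0.5495, -0.2869, 0.1154]
tcp_rot: [-0.0, 1.571, -0.0]
wrist_force: [0.5, 0.3, -1.1]
width: 0.286
```

Request:
carry_out --offset '[[0.05,0,0],[0.05,0,0],[0.05,0,0],[0,0,0],[0,0,0]]' --delta_rot '[[0,0,0],[0,0,0],[0,0,0],[0,0,0],[0,0,0]]'

```text
time: 31.98
tool_pos: [0.5496, -0.2871, 0.1144]
tcp_rot: [-0.0, 1.57, -0.0]
wrist_force: [-1.9, 0.7, 4.7]
width: 0.289
```

Request:
carry_out --offset '[[0,0,0],[0,0,0],[0,0,0],[0,0,0],[0,0,0]]' --delta_rot '[[0,0,0],[0,0,0],[0,0,0],[0,0,0],[0,0,0]]' --fingers 0.2 --newtons 20

```text
time: 32.4
tool_pos: [0.5494, -0.2868, 0.1135]
tcp_rot: [0.0, 1.571, 0.0]
wrist_force: [-0.7, 0.3, -0.7]
width: 0.595
```

Request:
carry_out --offset '[[-1,0,0],[-2,0,0],[-3,0,0],[-3,0,0],[-3,0,0]]' --delta_rot '[[0,0,0],[0,0,0],[0,0,0],[0,0,0],[0,0,0]]'

```text
time: 32.82
tool_pos: [0.5492, -0.2868, 0.2355]
tcp_rot: [0.0, 1.571, 0.0]
wrist_force: [0.2, -0.1, 0.8]
width: 0.601
```

Request:
carry_out --offset '[[0,2,0],[0,3,0],[0,0,0],[0,0,0],[0,0,0]]' --delta_rot '[[0,0,0],[0,0,0],[0,0,0],[0,0,0],[0,0,0]]'

```text
time: 33.23
tool_pos: [0.5496, -0.237, 0.2342]
tcp_rot: [-0.001, 1.57, 0.0]
wrist_force: [0.4, 0.2, 0.1]
width: 0.6
```

Run:
```python
from h import *
st(); s,p,d=look('wrist','w11'); s2,ps,ds=look('side','s11')
can=np.zeros((600,800,3),np.uint8)
can[:,:500]=cv2.resize(ps[130:280,225:350],(500,600)); can[:225,500:]=cv2.resize(p,(300,225)); can[225:450,500:]=cv2.resize(ps,(300,225))
cv2.imwrite('pics/s11c.png',can[:,:,::-1])
```

```text
{'time': 33.2333, 'tool_pos': [0.5496, -0.237, 0.2342], 'tcp_rot': [-0.0012, 1.5704, 0.0], 'wrist_force': [0.3605, 0.2023, 0.1216], 'width': 0.6003}
```

View pics/s11c.png

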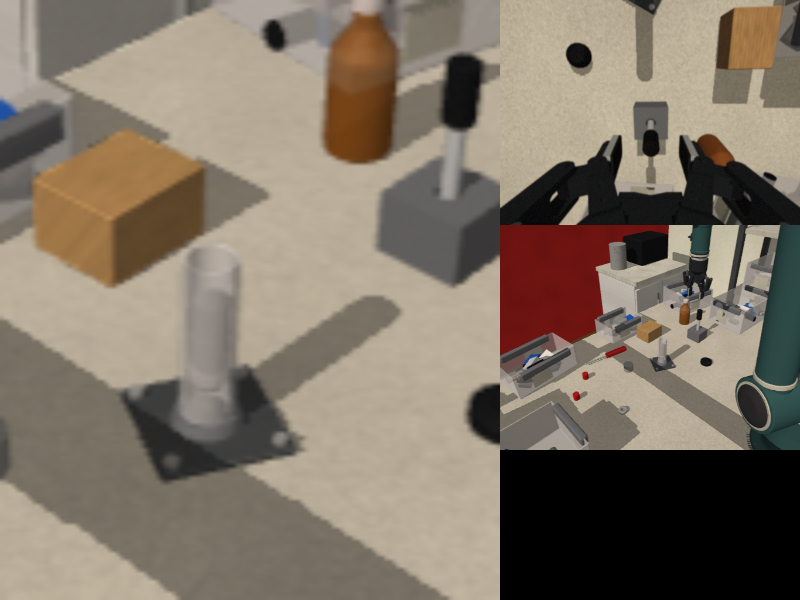

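The rod stands upright in its block at (460,130), and the stack is low in the tube, from about y=285 to 390. Everything else is where it was. Handing in.

```bash
python3 -c "
from workcell import *
print(finish_job())"
```

```text
the job is handed in; nothing more can be done
None
```

I put both plain steel rollers end-on into the tube and pushed them to the stop with the packing rod. I then stood the rod back in its block, let go and handed the job in at about 33 s.

- **Bottoming out:** The stop showed as the force rising by about 3.5–4 N per mm. It came about 83 mm below the mouth by my estimate, inside the 80–110 mm given.
- **Push force:** I held it for about 1.3 s at readings of 13.1 to 15.3 N. Adding the rod's weight of about 1.2 N, that is roughly 14–16.5 N on the rollers. The highest reading was 15.3 N, so about 16.5 N at most, though I only read the force at the end of each call. A small sideways force of 2–4 N showed while leaning.
- **Final picture:** The rod stands upright in its block, the stack sits low in the tube, and the gripper is clear with near-zero force. The bystanders in view appeared unmoved, but I judged that by eye only. I did not measure the stack's final depth from the images.
- **Minor disagreements:** The fingers read about 21 mm on the 24 mm rollers. Position readings varied by 2–4 mm just after fast moves. Neither affected the result, and no check failed.

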